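Open the screw-cap parts jar in the one-handed jar cradle

TASK

Push the square screw-cap jar along the desk into the U-shaped cradle until it is fully home against the back, so that the cradle stops it turning. Unscrew its cap with repeated counter-clockwise twists until it lifts free, and set the cap down right way up on the round cork mat. Leave the jar standing home in the cradle; never lift or tip it, and do not disturb the scraper, the cutters or the small spool.

Things in the scene. Friction and masses are not known exactly. Their poses are not given: they have to be found in the camera images.
- jar: White plastic jar, loose, about 0.4 kg: square body 60 x 60 mm, 62 mm high, flat sides, then a round threaded neck with its rim 90 mm up. Origin at the centre of its underside, z up, x and y square to its sides. It starts 150 to 180 mm from its home place, outside the cradle's open side, up to 18 mm off its centre line and turned by up to 0.25 rad.
- cap: Black ribbed screw cap, 56 mm across, 32 mm tall, 35 g; its underside (origin at the centre, z up) is 66 mm above the jar's when screwed on, 4 mm clear of the jar's shoulder. Unscrews counter-clockwise seen from above against a drag of 0.2 N m; climbs up to 2.5 mm/rad (6 mm in all); free after about 2.9 rad, turning on does no harm. Grip the sides of its top half with 15 to 25 N.
- cradle: Slick black U-shaped cradle fixed to the desk, walls 40 mm high, no floor. Origin on the desk at the centre of the jar's home place; x points from the open mouth to the back wall, which a homed jar touches (centres then within 1 mm in x). 66 mm between the side walls, which begin at x = -20 mm; flared guides reach to x = -57 mm, where the mouth is 96 mm wide.
- mat: Round cork mat fixed to the desk, 150 mm across, 5 mm thick. Origin at the centre of its underside, on the desk.
- scraper: Loose bystander: scraper with a handle, 220 mm long, lying on the desk. Origin at its middle, on the desk.
- cutters: Loose bystander: small flush cutters, 105 mm long, 10 mm thick, lying on the desk. Origin at the pivot, underside.
- spool: Loose bystander: small sample spool, 90 mm across, 42 mm high, lying flat. Origin at the centre of its underside.
Not all that is in view belongs to the job. What is shaped like the cradle but green or yellow is not meant.

How it is judged (in metres and radians):
On the way, in this order (a step that is already met when the one before it is completed fails the run):
1. The jar stands fully home in the cradle with its cap still on (x of jar in the frame of cradle above -0.006 m and horizontal distance between jar and cradle below 0.009 m and z of cap in the frame of jar below 0.07 m and horizontal distance between cap and jar below 0.006 m), for 0.2 s.
2. The cap is unscrewed and lifted clear of the neck, the jar still in the cradle (z of cap in the frame of jar above 0.092 m and horizontal distance between jar and cradle below 0.012 m), for 0.1 s.
At the end, for the whole second after the job is handed in: The cap lies flat and right way up on the cork mat (its centre within 50 mm of the mat's centre), released and at rest; the jar stands upright on the desk in the cradle, within 10 mm of fully home (horizontal distance between cap and mat below 0.05 m and z of cap in the frame of mat between 0.002 and 0.009 m and angle between each of cap, jar's own z axis and vertical below 0.1 rad and linear speed of each of cap, jar below 0.02 m/s and x of jar in the frame of cradle above -0.01 m and horizontal distance between jar and cradle below 0.012 m and height (world z) of jar below 0.004 m); the robot touches nothing.
It fails at once if the jar is lifted more than 20 mm off the desk (height (world z) of jar above 0.02 m).
It fails at once if the jar is tipped by more than 0.35 rad (angle between jar's own z axis and vertical above 0.35 rad).
It fails at once if the scraper, cutters or spool is moved more than 40 mm (distance of any of scraper, cutters, spool from where it was at the start of the episode above 0.04 m).
It also fails if it takes over 66 s, if anything falls off the work surface, if the arm or the gripper's body presses on something with over 40 N, if the wrist force passes 120 N, or if a joint passes its speed limit or range.

ROBOT

A 7-joint arm with a two-finger parallel gripper is mounted at the origin on the work surface. World frame = base frame: x ahead of the robot, y to its left, z up, the work surface at z = 0. Lengths are in mm, angles in rad, forces in N, time in s.
With the tool pointing down it reaches from about 350 to 900 mm from the base axis. Payload 19.9 kg.
Tool frame: the origin (TCP) lies between the finger pads; the fingertips stand r.nose_length ahead of it and the grasp point (between the pads) lies 8 mm behind it (r.nose_length is the distance from the TCP to the fingertips, in mm); z points along the fingers, x is the direction in which the jaws open and shut, and the axes are right-handed (so a half turn about z gives the same grasp; the last joint's range is limited). The gripper opens to 94 mm and grips with 3 to 60 N. Pads are 16 mm wide; open, the fingers measure 119 mm over their backs; the gripper's body (75 mm by 177 mm) begins 78 mm behind the grasp point.
Start: joints at [-1.171, 0.417, -0.01, 1.614, 0.005, 1.111, -0.053], TCP at [267.217, 564.973, 216.425] pointing down, gripper open.
Joint ranges: [-2.81, 2.81], [-0.39, 2.02], [-1.27, 1.25], [0.06, 2.57], [-1.19, 4.33], [0.19, 2], [-2.82, 2.82]. Speed limits (rad/s): [1.89, 1.89, 2.39, 2.39, 3.01, 3.01, 3.01].

INTERFACE

Orientations are given as [roll, pitch, yaw] about the fixed x, y, z axes, in that order (R = Rz(yaw) Ry(pitch) Rx(roll)).
In Python, from workcell import get_state, eyes, job, r gives the robot as it stands.
- The arm moves only by the tool drive_tool, never from a script. Its argument "motion" is a list of rows, each a list of 5 numbers: the shift along the tool's x, y, z in mm, then the turn about the tool's z in degrees, then the closure, from -1 (fully open) to 1 (shut), so that 0 is half open. In form: [[x, y, z, spin, gripper], ...]. A call has exactly 8 rows; each row shifts and turns the commanded pose from where the row before left it, along the tool's axes as they then stand; what a row does not reach is not made up. A row lasts 1/8 s, in which the tool goes at most 62.5 mm and 10.7 degrees, less where a joint would pass 70% of its speed; a pose out of reach is approached as far as the arm can. A call is refused whole if a number of a shift passes 62.5 or a number of a turn 10.7, either way. A call with a gripper value outside its range is refused whole. The fingers move at their own pace and stop on an object; "newtons" is the grip in N (left out, the last holds). Time passes only in rows, so rows that do not move let the fingers close, or fill a call up. It gives the time, the measured TCP pose, the force and the opening at its end, in the units of the state.
- get_state(): the state, without advancing time (a new reading comes with each control period).
- eyes.camera(name): name is "side" or "top"; returns the picture (480x640x3 uint8, blue, green, red); there is no depth.
- eyes.calibration(name): a dict with "camera_matrix" (3x3 intrinsics, pixels), "dist_coeffs" ([k1, k2, p1, p2, k3] as OpenCV has them; the pictures are not rectified), "world_to_cam" (4x4, takes a point from world to camera coordinates). Camera axes: x right, y down, z forward; pixel columns grow to the right and rows downward; lengths in mm; the calibration is good to about 2 mm. A picture is of the moment at which its call begins. calibration takes no time and is no camera call.
- job.close_job(): hands the job in, once; it reports no verdict.
The state is a dict: "time": time; "joints": joint angles; "joint_velocities": joint speeds; "joint_torque": joint torques, N m; "ee_pos": TCP position; "orientation": TCP orientation; "wrist_force": force on the tool from outside, world axes, zero at the start; "wrist_torque": the same for the moment, N m; "width": opening from 0.0 (shut) to 1.0 (fully open).
Only numpy, scipy, OpenCV 4.12 (cv2) and the standard library are available. Lean on these libraries where they do the work, as an engineer would, in place of code of your own. Each camera call takes 0.05 s, during which the arm holds its last target.

## Working session

There is one attempt and no reset: what is moved stays moved. The work goes in short steps, Python scripts to look and compute and a tool call to move; the robot and the scene stay as the last step left them, time stands still between calls to the robot, and variables do not carry over. Pictures are saved under pics/ and viewed, and the job is handed in when it is done.

Besides the shell and the picture viewer there is one more tool, called as name(argument=value, ...) on one line, values as JSON. drive_tool: Moves the arm, as the interface text tells. Its arguments: {"type":"object","properties":{"motion":{"type":"array","items":{"type":"array","items":{"type":"number"}}},"newtons":{"type":"number"}},"required":["motion"]}

```bash
mkdir -p pics; cat > h.py <<'E'
import numpy as np, cv2
from workcell import get_state, eyes, job, r
def snap(n,tag):
    im=eyes.camera(n); cv2.imwrite(f'pics/{tag}.png',im); return im
def ray(n,uv):
    c=eyes.calibration(n);K=np.array(c['camera_matrix']);D=np.array(c['dist_coeffs']);T=np.array(c['world_to_cam'])
    p=cv2.undistortPoints(np.array(uv,float).reshape(-1,1,2),K,D).reshape(-1,2)
    d=np.c_[p,np.ones(len(p))]@T[:3,:3]; o=-T[:3,:3].T@T[:3,3]
    return o,d
def onplane(n,uv,z):
    o,d=ray(n,uv); return o+d*((z-o[2])/d[:,2])[:,None]
def proj(n,P):
    c=eyes.calibration(n);T=np.array(c['world_to_cam'])
    rv=cv2.Rodrigues(T[:3,:3])[0]
    return cv2.projectPoints(np.array(P,float).reshape(-1,1,3),rv,T[:3,3],np.array(c['camera_matrix']),np.array(c['dist_coeffs']))[0].reshape(-1,2)
E
python3 - <<'E'
from h import *
s=get_state();print(s, r.nose_length)
for n in('top','side'):
    snap(n,n+'0'); o,d=ray(n,[[320,240]]); print(n,o,d)
E
```

```text
{'time': 0.0, 'joints': array([-1.17054086,  0.41792025, -0.01030966,  1.61417945,  0.00471519,
        1.11066328, -0.05300154]), 'joint_velocities': array([ 0.00069942, -0.00047011, -0.00116639,  0.00014568, -0.00015366,
       -0.00069059, -0.00143389]), 'joint_torque': array([ 4.95543572e-04, -8.51246881e+01,  6.38948623e-01, -4.26013649e+01,
       -4.88418911e-02,  1.83753530e-02,  6.63861806e-05]), 'ee_pos': array([267.06385642, 564.67667402, 215.85655702]), 'orientation': array([3.14149384e+00, 1.14262412e-03, 1.12906037e+00]), 'wrist_force': array([-1.37910755, -0.37709783,  0.04790152]), 'wrist_torque': array([ 0.00329284, -0.0096465 , -0.00838032]), 'width': 1.0025315257431513} 11.0
top [ 437.35037694  -22.39358882 1161.62790966] [[ 0.10676218 -0.02981348 -0.9939899 ]]
side [ 250.79390891 -893.73953613  876.52992999] [[ 0.24732458  0.70200733 -0.66788973]]
```

View pics/top0.png

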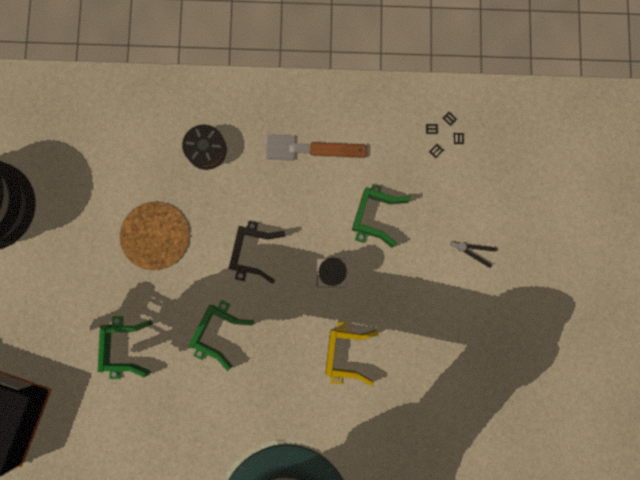

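View pics/side0.png

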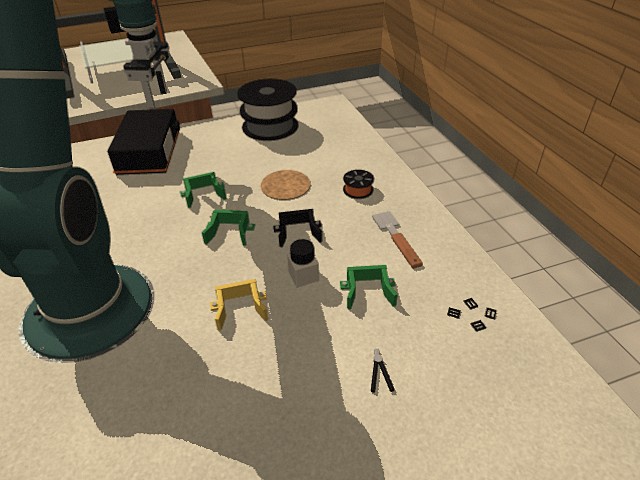

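The top view shows the black cradle around (255,250), opening to the right, with the jar at about (330,270) and the mat at (155,235). Next I'll zoom in and take measurements.

```bash
python3 - <<'E'
from h import *
im=cv2.imread('pics/top0.png'); c=im[200:310,210:370]
cv2.imwrite('pics/z1.png',cv2.resize(c,None,fx=5,fy=5,interpolation=cv2.INTER_CUBIC))
im=cv2.imread('pics/side0.png'); c=im[190:300,250:410]
cv2.imwrite('pics/z2.png',cv2.resize(c,None,fx=5,fy=5,interpolation=cv2.INTER_CUBIC))
print(onplane('top',[[285,480],[155,235],[333,271],[237,252],[204,147],[320,150],[474,248]],0).round(0))
print(proj('top',[[0,0,0],[500,0,0],[500,100,0]]))
E
```

```text
[[  62.    3.    0.]
 [ 563.  300.    0.]
 [ 496.  -87.    0.]
 [ 531.  121.    0.]
 [ 761.  204.    0.]
 [ 762.  -52.    0.]
 [ 554. -393.    0.]]
[[285.59134052 511.4313771 ]
 [292.79137074 267.9046625 ]
 [246.37256355 266.66823103]]
```

View pics/z1.png

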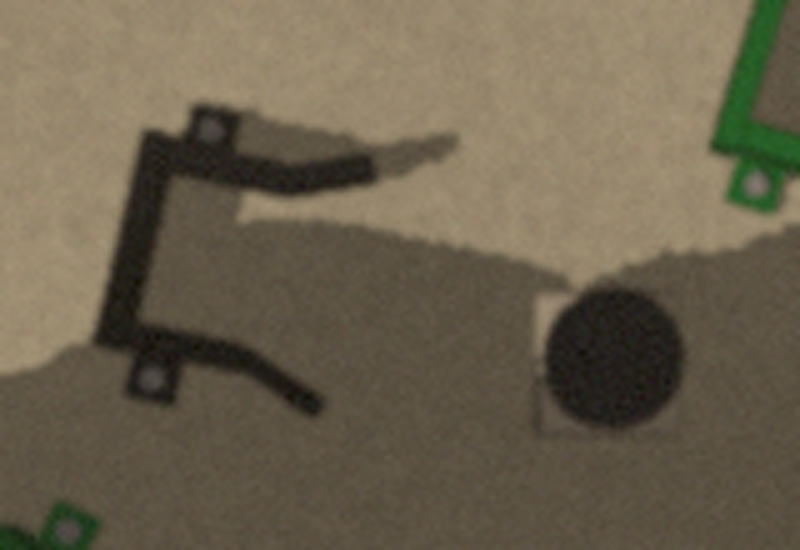

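View pics/z2.png

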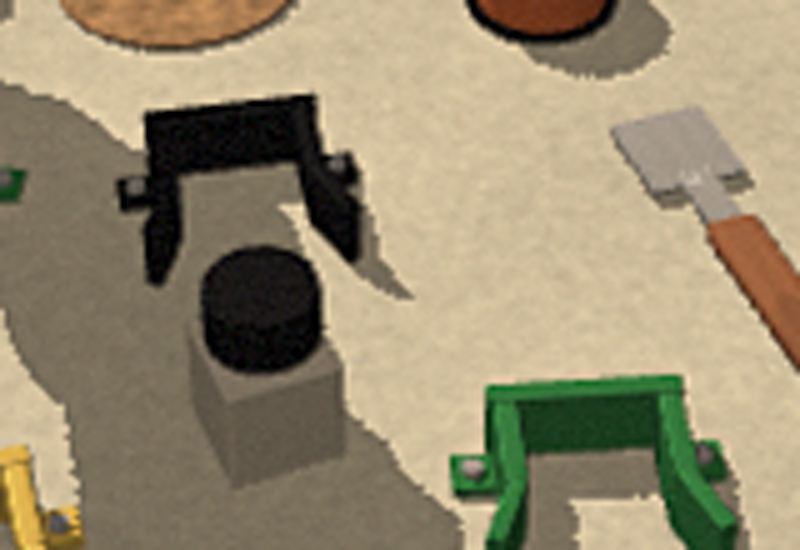

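```bash
cat > m.py <<'E'
from h import *
def z(x,y): return [210+(x+.5)/5-.5,200+(y+.5)/5-.5]
if __name__=='__main__':
    o=onplane('top',[z(145,132),z(97,342)],40); print('outer back z40',o.round(1), np.linalg.norm(o[0]-o[1]))
    i=onplane('top',[z(170,172),z(137,323)],0); print('inner back z0',i.round(1), np.linalg.norm(i[0]-i[1]))
    print('lug bolts z~8',onplane('top',[z(210,130),z(151,378)],8).round(1))
    f=onplane('top',[z(377,160),z(374,180),z(325,400),z(310,416)],40); print('flare tips z40',f.round(1))
    print('jar shoulder z62',onplane('top',[z(537,293),z(537,436),z(683,432)],62).round(1))
    im=cv2.imread('pics/top0.png'); g=im.max(2)
    for name,box,zz,th in(('cap',(310,250,360,300),98,45),):
        x0,y0,x1,y1=box; m=(g[y0:y1,x0:x1]<th).astype('uint8')
        n,l,st,ce=cv2.connectedComponentsWithStats(m); k=1+st[1:,4].argmax()
        c=[[ce[k][0]+x0,ce[k][1]+y0]]; print(name,st[k],c,onplane('top',c,zz).round(1))
    hsv=cv2.cvtColor(im,cv2.COLOR_BGR2HSV); m=((hsv[...,1]>95)&(hsv[...,0]<25)).astype('uint8'); m[:,:100]=0;m[:,210:]=0;m[:190]=0;m[285:]=0
    m=cv2.morphologyEx(m,cv2.MORPH_CLOSE,np.ones((7,7)))
    n,l,st,ce=cv2.connectedComponentsWithStats(m); k=1+st[1:,4].argmax(); c=ce[k];print('mat',st[k],onplane('top',[c,[st[k][0],c[1]],[st[k][0]+st[k][2],c[1]]],5).round(1))
    # side
    im=cv2.imread('pics/side0.png'); g=im.max(2)[230:280,285:325]; m=(g<45).astype('uint8')
    n,l,st,ce=cv2.connectedComponentsWithStats(m); k=1+st[1:,4].argmax(); print('side cap',st[k],ce[k]+[285,230])
    def s(x,y): return [250+(x+.5)/5-.5,190+(y+.5)/5-.5]
    print('side jar bottom near corner z0',onplane('side',[s(238,487),s(345,455)],0).round(1))
    print('side shoulder',onplane('side',[s(232,402),s(345,362)],62).round(1))
    print('side inner back z0',onplane('side',[s(183,176),s(300,163)],0).round(1))
    print('side back top z40',onplane('side',[s(146,113),s(316,95)],40).round(1))
E
python3 m.py
```

```text
outer back z40 [[582.6 115.4  40. ]
 [494.1 131.7  40. ]] 90.02456112855889
inner back z0 [[570.6 108.8   0. ]
 [504.8 120.4   0. ]] 66.8802282427116
lug bolts z~8 [[588.4  91.4   8. ]
 [481.  112.4   8. ]]
flare tips z40 [[573.5  17.8  40. ]
 [565.   18.8  40. ]
 [472.6  36.3  40. ]
 [465.8  42.2  40. ]]
jar shoulder z62 [[ 517.8  -50.1   62. ]
 [ 459.5  -51.6   62. ]
 [ 462.7 -111.    62. ]]
cap [ 10   8  26  27 548] [[np.float64(332.30109489051097), np.float64(271.30474452554745)]] [[490.1 -80.1  98. ]]
mat [ 119  201   71   70 3850] [[561.8 300.2   5. ]
 [559.7 375.4   5. ]
 [563.9 223.3   5. ]]
side cap [  5   9  24  26 500] [301.816 251.648]
side jar bottom near corner z0 [[ 466.8 -110.     0. ]
 [ 521.5 -108.7    0. ]]
side shoulder [[ 465.5 -114.3   62. ]
 [ 522.8 -108.4   62. ]]
side inner back z0 [[510.9 119.3   0. ]
 [574.1 106.5   0. ]]
side back top z40 [[496.1 130.5  40. ]
 [586.4 111.7  40. ]]
```

Both views agree. The cradle home is about (532, 83) with its axis at 79°. The jar is at (490, -80) with a yaw of about 0.04, and the mat is at (562, 300). I'll move above the jar first.

drive_tool(motion=[[-20, 20, 0, 0, -1], [-30, 30, 0, 0, -1], [-35, 35, 0, 0, -1], [-35, 35, 0, 0, -1], [-35, 35, 0, 0, -1], [-35, 35, 0, 0, -1], [-35, 35, 0, 0, -1], [-35, 35, 0, 0, -1]], newtons=20)

```text
time: 1.1
ee_pos: [391.3, 217.1, 216.4]
orientation: [-3.142, 0.0, 1.129]
wrist_force: [1.2, 0.6, -0.8]
width: 1.001
```

drive_tool(motion=[[-35, 34, 0, 0, -1], [-35, 34, 0, 0, -1], [-35, 34, 0, 0, -1], [-35, 34, 0, 0, -1], [-35, 34, 0, 0, -1], [-30, 25, 0, 0, -1], [-22, 22, 0, 0, -1], [0, 0, 0, 0, -1]])

```text
time: 2.1
ee_pos: [490.2, -81.3, 216.2]
orientation: [-3.142, 0.001, 1.126]
wrist_force: [-0.1, 0.7, 0.1]
width: 0.998
```

```bash
cat > d.py <<'E'
from h import *
import sys
s=get_state(); p=s['ee_pos'];yaw=s['orientation'][2]
print('t',round(s['time'],2),p.round(1),s['orientation'].round(3),'j',s['joints'].round(2),'w',round(s['width']*94,1),'F',s['wrist_force'].round(1),'M',s['wrist_torque'].round(2))
if len(sys.argv)>2:
    d=np.array([float(sys.argv[1]),float(sys.argv[2])])-p[:2]
    print('tool dx,dy',(d[0]*np.cos(yaw)+d[1]*np.sin(yaw)).round(1),(d[0]*np.sin(yaw)-d[1]*np.cos(yaw)).round(1))
E
python3 d.py 490 -80
```

```text
t 2.1 [490.2 -81.3 216.2] [-3.142e+00  1.000e-03  1.126e+00] j [-0.31  0.2   0.47  1.94 -0.1   1.03  1.33] w 93.8 F [-0.1  0.7  0.1] M [ 0.02 -0.03  0.04]
tool dx,dy 1.0 -0.7
```

drive_tool(motion=[[0, 0, 0, 10.5, -1], [0, 0, 0, 10.5, -1], [0, 0, 0, 10.5, -1], [0, 0, 0, 10.5, -1], [0, 0, 0, 10.5, -1], [0, 0, 0, 10.5, -1], [0, 0, 0, 10.5, -1], [0, 0, 0, 10.5, -1]])

```text
time: 3.1
ee_pos: [489.9, -78.2, 216.3]
orientation: [-3.141, 0.001, -0.342]
wrist_force: [0.4, 0.4, -0.7]
width: 1.002
```

```bash
python3 d.py 490 -80
```

```text
t 3.1 [489.9 -78.2 216.3] [-3.141e+00  1.000e-03 -3.420e-01] j [-0.49  0.22  0.68  1.95 -0.16  1.03 -0.09] w 94.2 F [ 0.4  0.4 -0.7] M [-0.03  0.05 -0.02]
tool dx,dy 0.7 1.7
```

drive_tool(motion=[[0, 0, 10, 10.5, -1], [0, 0, 10, 10.5, -1], [0, 0, 10, 10.5, -1], [0, 0, 10, 10.5, -1], [0, 0, 10, 10.5, -1], [0, 0, 10, 10.5, -1], [0, 0, 10, 10.5, -1], [0, 0, 10, 10.5, -1]])

```text
time: 4.1
ee_pos: [489.9, -78.1, 136.0]
orientation: [3.141, 0.0, -1.808]
wrist_force: [0.4, 0.8, 1.2]
width: 0.999
```

```bash
python3 d.py 490 -80; python3 - <<'E'
from h import *
im=snap('side','s1'); cv2.imwrite('pics/s1z.png',cv2.resize(im[140:320,210:410],None,fx=3,fy=3))
im=snap('top','t1'); cv2.imwrite('pics/t1z.png',cv2.resize(im[190:320,230:430],None,fx=3,fy=3))
E
```

```text
t 4.1 [489.9 -78.1 136. ] [ 3.141  0.    -1.808] j [-0.65  0.42  0.91  2.03 -0.42  0.9  -1.31] w 93.9 F [0.4 0.8 1.2] M [ 0.06  0.11 -0.03]
tool dx,dy 1.8 -0.5
```

View pics/s1z.png

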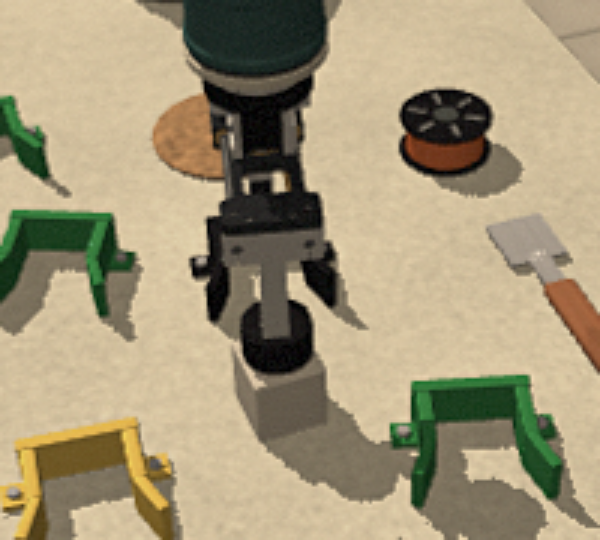

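View pics/t1z.png

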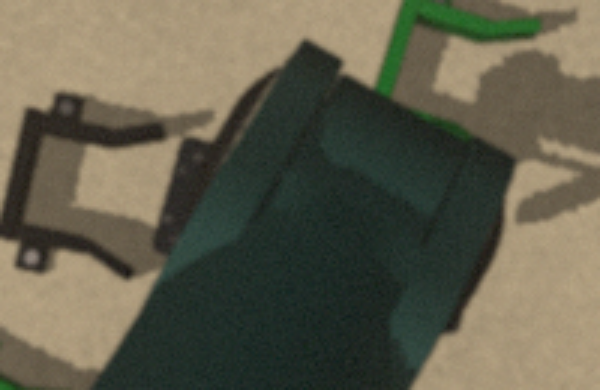

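drive_tool(motion=[[2, 0, 5, 0, -1], [0, 0, 10, 0, -1], [0, 0, 10, 0, -1], [0, 0, 10, 0, -1], [0, 0, 10, 0, -1], [0, 0, 8, 0, -1], [0, 0, 1, 0, -1], [0, 0, 0, 0, -1]])

```text
time: 5.2
ee_pos: [489.8, -81.3, 82.6]
orientation: [-3.141, -0.0, -1.803]
wrist_force: [0.2, 0.8, 0.1]
width: 1.002
```

```bash
python3 d.py 490 -80; python3 - <<'E'
from h import *
im=snap('side','s2'); cv2.imwrite('pics/s2z.png',cv2.resize(im[180:310,240:370],None,fx=4,fy=4))
E
```

```text
t 5.2 [489.8 -81.3  82.6] [-3.141 -0.    -1.803] j [-0.57  0.5   0.83  2.06 -0.52  0.79 -1.22] w 94.2 F [0.2 0.8 0.1] M [0.06 0.13 0.01]
tool dx,dy -1.3 0.1
```

View pics/s2z.png

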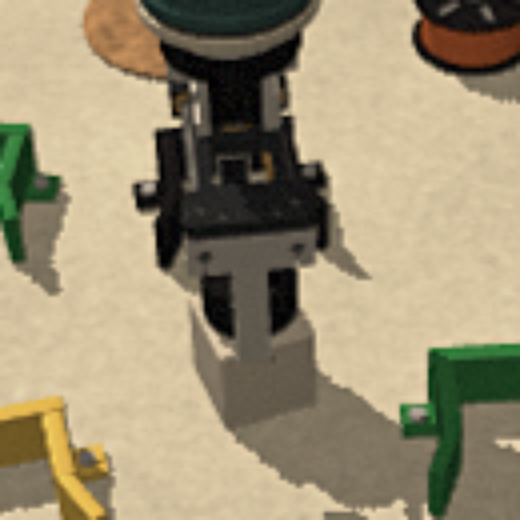

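drive_tool(motion=[[0, 0, 0, 0, -0.6], [0, 0, 0, 0, -0.4], [0, 0, 0, 0, -0.2], [0, 0, 0, 0, 0], [0, 0, 0, 0, 0.5], [0, 0, 0, 0, 1], [0, 0, 0, 0, 1], [0, 0, 0, 0, 1]], newtons=20)

```text
time: 6.25
ee_pos: [489.7, -81.2, 82.5]
orientation: [-3.142, -0.0, -1.803]
wrist_force: [-0.6, -0.2, 0.6]
width: 0.588
```

```bash
python3 d.py 516 0.5; python3 - <<'E'
import numpy as np
a=1.385; print(np.array([532,83])-85*np.array([np.cos(a),np.sin(a)]))
E
```

```text
t 6.25 [489.7 -81.2  82.5] [-3.142 -0.    -1.803] j [-0.57  0.5   0.83  2.06 -0.52  0.79 -1.22] w 55.3 F [-0.6 -0.2  0.6] M [0.14 0.23 0.04]
tool dx,dy -85.5 -6.7
[516.29801684  -0.53710388]
```

drive_tool(motion=[[0, 0, 0, 4, 1], [0, 0, 0, 5, 1], [0, 0, 0, 4, 1], [-7, 1, 0, 0, 1], [-10, 2, 0, 0, 1], [-12, 2, 0, 0, 1], [-12, 2, 0, 0, 1], [-5, 1, 0, 0, 1]])

```text
time: 7.25
ee_pos: [503.3, -35.3, 82.5]
orientation: [-3.141, 0.0, -2.029]
wrist_force: [-1.3, -3.8, 3.9]
width: 0.588
```

```bash
python3 d.py 516.3 -0.5; python3 - <<'E'
from h import *
im=snap('side','s3'); cv2.imwrite('pics/s3z.png',cv2.resize(im[170:300,240:370],None,fx=4,fy=4))
E
```

```text
t 7.25 [503.3 -35.3  82.5] [-3.141  0.    -2.029] j [-0.69  0.54  0.88  2.04 -0.57  0.82 -1.5 ] w 55.3 F [-1.3 -3.8  3.9] M [-0.82  0.41 -0.03]
tool dx,dy -37.0 3.7
```

View pics/s3z.png

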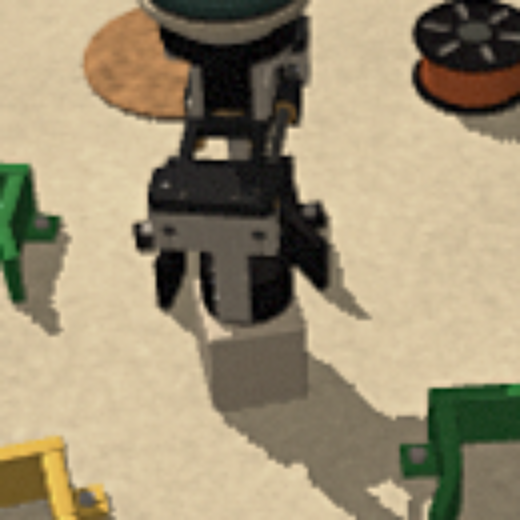

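```bash
python3 - <<'E'
from h import *
im=cv2.imread('pics/s3.png'); cv2.imwrite('pics/s3y.png',cv2.resize(im[235:285,280:330],None,fx=10,fy=10,interpolation=cv2.INTER_CUBIC))
E
```

```text
(no output)
```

View pics/s3y.png

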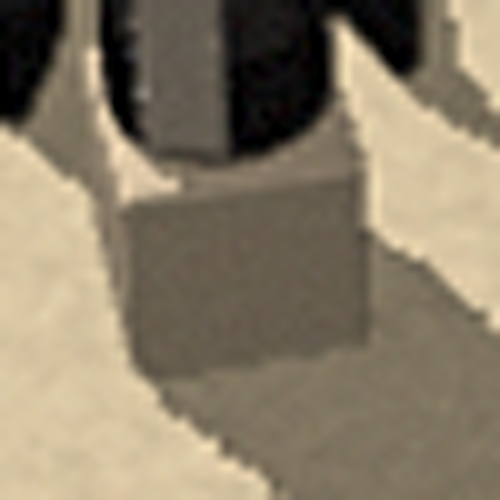

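```bash
python3 - <<'E'
from h import *
def s(x,y): return [280+(x+.5)/10-.5,235+(y+.5)/10-.5]
for zz,q in((0,[s(153,380),s(368,342)]),(62,[s(130,206),s(360,173)])):
    p=onplane('side',q,zz); d=p[1]-p[0]; m=p.mean(0); a=np.arctan2(d[1],d[0]); print(p.round(1),np.linalg.norm(d),a, 'centre',(m+30*np.array([-np.sin(a),np.cos(a),0])).round(1))
E
```

```text
[[476.5 -62.3   0. ]
 [530.2 -69.    0. ]] 54.12997939358345 -0.12427169116311466 centre [507.  -35.8   0. ]
[[473.3 -64.4  62. ]
 [527.9 -73.4  62. ]] 55.39800768971119 -0.16316524197078386 centre [505.5 -39.3  62. ]
```

drive_tool(motion=[[0, 0, 0, 2, 1], [-9, 1, 0, 0, 1], [-9, 1, 0, 0, 1], [-9, 1, 0, 0, 1], [-9.8, 2, 0, 0, 1], [-9.5, 3, 0, 0, 1], [-9.5, 3, 0, 0, 1], [-9.5, 3, 0, 0, 1]])

```text
time: 8.3
ee_pos: [521.8, 27.6, 82.6]
orientation: [-3.141, -0.0, -2.066]
wrist_force: [-0.9, -4.2, 5.3]
width: 0.586
```

```bash
python3 d.py 532 83; python3 - <<'E'
from h import *
im=snap('side','s4'); cv2.imwrite('pics/s4z.png',cv2.resize(im[160:280,240:360],None,fx=5,fy=5,interpolation=cv2.INTER_CUBIC))
E
```

```text
t 8.3 [521.8  27.6  82.6] [-3.141 -0.    -2.066] j [-0.8   0.57  0.88  2.   -0.59  0.84 -1.65] w 55.0 F [-0.9 -4.2  5.3] M [-1.01  0.35 -0.04]
tool dx,dy -53.6 17.3
```

View pics/s4z.png

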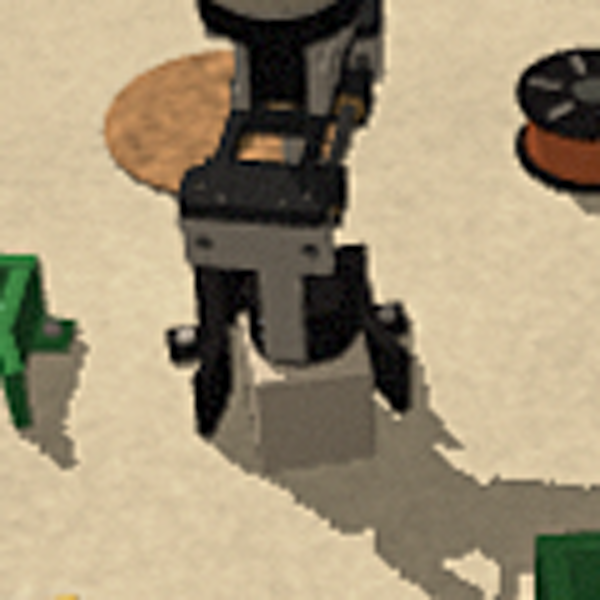

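drive_tool(motion=[[-5.5, 1.8, 0, 0, 1], [-5.5, 1.8, 0, 0, 1], [-5.5, 1.8, 0, 0, 1], [-5.5, 1.8, 0, 0, 1], [-5.5, 1.8, 0, 0, 1], [-5.5, 1.8, 0, 0, 1], [-5.5, 1.8, 0, 0, 1], [-5.5, 1.8, 0, 0, 1]])

```text
time: 9.35
ee_pos: [529.9, 72.9, 82.6]
orientation: [-3.141, -0.0, -2.066]
wrist_force: [-0.2, -3.7, 6.1]
width: 0.589
```

```bash
python3 d.py 532 83; python3 - <<'E'
from h import *
im=snap('side','s5'); cv2.imwrite('pics/s5z.png',cv2.resize(im[160:280,240:360],None,fx=5,fy=5,interpolation=cv2.INTER_CUBIC))
E
```

```text
t 9.35 [529.9  72.9  82.6] [-3.141 -0.    -2.066] j [-0.87  0.59  0.87  1.97 -0.6   0.86 -1.73] w 55.3 F [-0.2 -3.7  6.1] M [-1.07  0.41 -0.04]
tool dx,dy -9.9 3.0
```

View pics/s5z.png

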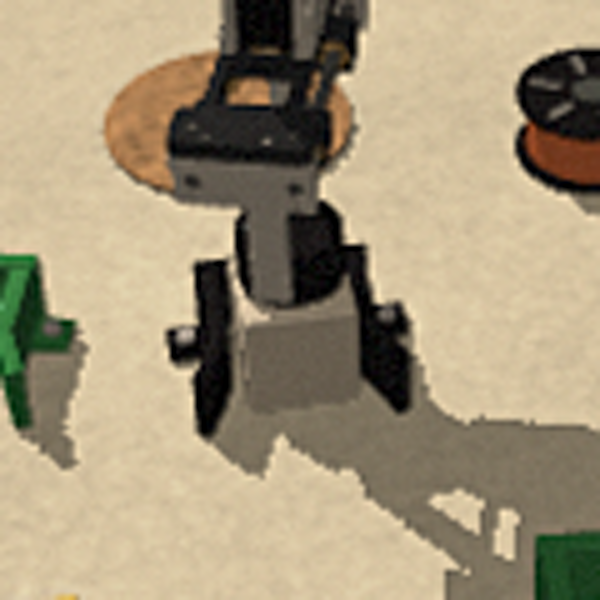

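drive_tool(motion=[[-1.4, 0.4, 0, 0, 1], [-1.4, 0.4, 0, 0, 1], [-1.4, 0.4, 0, 0, 1], [-1.4, 0.4, 0, 0, 1], [-1.4, 0.4, 0, 0, 1], [-1.0, 0.3, 0, 0, 1], [-1.0, 0.3, 0, 0, 1], [-1.0, 0.3, 0, 0, 1]])

```text
time: 10.4
ee_pos: [532.0, 82.9, 82.6]
orientation: [-3.141, -0.0, -2.066]
wrist_force: [-2.0, -4.0, 6.0]
width: 0.592
```

```bash
python3 d.py 532 83
```

```text
t 10.4 [532.   82.9  82.6] [-3.141 -0.    -2.066] j [-0.88  0.6   0.87  1.96 -0.6   0.86 -1.75] w 55.6 F [-2. -4.  6.] M [-1.02  0.35 -0.01]
tool dx,dy -0.1 0.1
```

drive_tool(motion=[[-0.6, 0.2, 0, 0, 1], [-0.6, 0.2, 0, 0, 1], [-0.6, 0.2, 0, 0, 1], [-0.6, 0.2, 0, 0, 1], [-0.6, 0.2, 0, 0, 1], [0, 0, 0, 0, 1], [0, 0, 0, 0, 1], [0, 0, 0, 0, 1]])

```text
time: 11.4
ee_pos: [532.4, 85.3, 82.6]
orientation: [-3.141, -0.001, -2.067]
wrist_force: [-3.1, -6.6, 8.1]
width: 0.587
```

```bash
python3 d.py 532 83; python3 - <<'E'
from h import *
im=snap('side','s6'); cv2.imwrite('pics/s6z.png',cv2.resize(im[160:280,240:360],None,fx=5,fy=5,interpolation=cv2.INTER_CUBIC))
im=snap('top','t6'); cv2.imwrite('pics/t6z.png',cv2.resize(im[200:310,200:310],None,fx=5,fy=5,interpolation=cv2.INTER_CUBIC))
E
```

```text
t 11.4 [532.4  85.3  82.6] [-3.141e+00 -1.000e-03 -2.067e+00] j [-0.89  0.6   0.87  1.96 -0.6   0.87 -1.75] w 55.2 F [-3.1 -6.6  8.1] M [-1.87  0.78 -0.04]
tool dx,dy 2.2 -0.8
```

View pics/s6z.png

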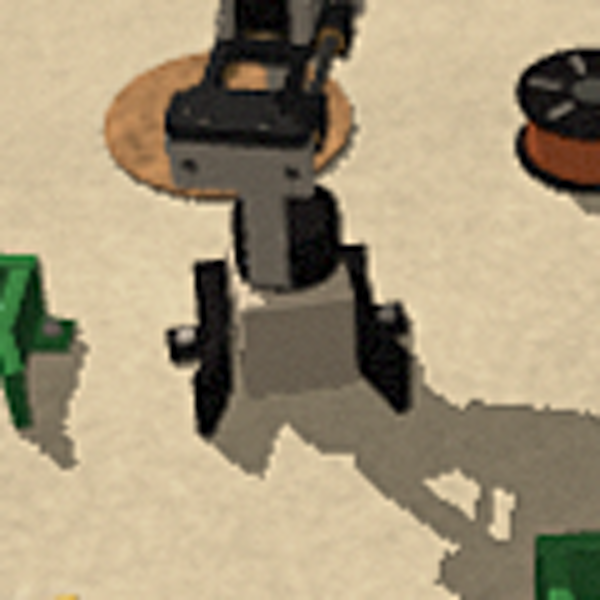

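View pics/t6z.png

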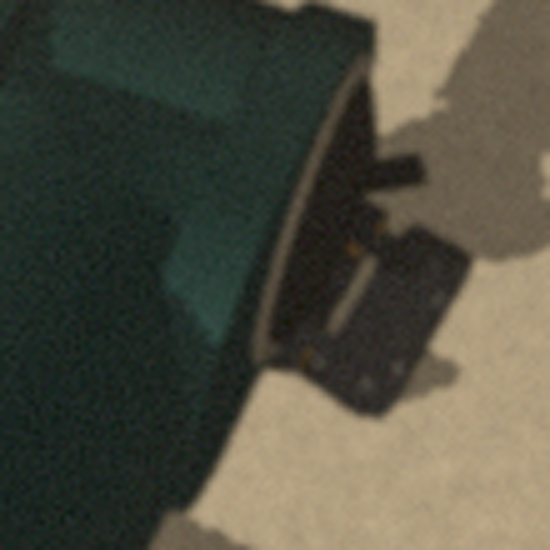

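drive_tool(motion=[[-0.6, 0.2, 0, 0, 1], [-0.6, 0.2, 0, 0, 1], [0, 0, 0, 0, 1], [-0.6, 0.2, 0, 0, 1], [0, 0, 0, 0, 1], [0, 0, 0, 0, 1], [0, 0, 0, 0, 1], [0, 0, 0, 0, 1]])

```text
time: 12.5
ee_pos: [532.4, 86.0, 82.7]
orientation: [-3.141, -0.002, -2.068]
wrist_force: [-6.1, -14.0, 13.6]
width: 0.59
```

```bash
python3 d.py 532 83; python3 - <<'E'
from h import *
im=snap('side','s7'); cv2.imwrite('pics/s7z.png',cv2.resize(im[210:250,280:320],None,fx=12,fy=12,interpolation=cv2.INTER_CUBIC))
E
```

```text
t 12.5 [532.4  86.   82.7] [-3.141e+00 -2.000e-03 -2.068e+00] j [-0.89  0.6   0.87  1.96 -0.6   0.87 -1.76] w 55.4 F [ -6.1 -14.   13.6] M [-3.46  1.68 -0.2 ]
tool dx,dy 2.8 -1.1
```

View pics/s7z.png

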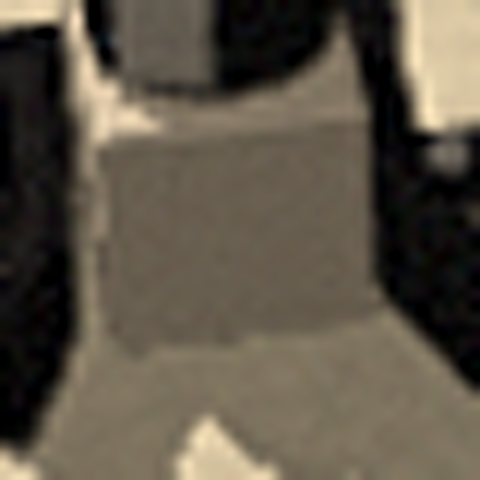

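The jar is home: the TCP stopped at 86 while the command ran on, and the axial force reached about 15 N. I'll relax the push and begin unscrewing.

drive_tool(motion=[[1, 0.5, 0, 0, 1], [0.5, 0, 0, 0, 1], [0, 0, 0, -4, 1], [0, 0, -0.2, -6, 1], [0, 0, -0.4, -8, 1], [0, 0, -0.3, -8, 1], [0, 0, -0.4, -8, 1], [0, 0, -0.3, -8, 1]])

```text
time: 13.55
ee_pos: [531.2, 84.1, 83.9]
orientation: [3.14, -0.003, -1.331]
wrist_force: [-2.7, -17.8, 8.1]
width: 0.589
```

```bash
python3 d.py 532 83; python3 - <<'E'
from h import *
im=snap('side','s8'); cv2.imwrite('pics/s8z.png',cv2.resize(im[170:260,250:350],None,fx=6,fy=6,interpolation=cv2.INTER_CUBIC))
E
```

```text
t 13.55 [531.2  84.1  83.9] [ 3.140e+00 -3.000e-03 -1.331e+00] j [-0.76  0.53  0.7   1.96 -0.45  0.82 -1.15] w 55.4 F [ -2.7 -17.8   8.1] M [-4.3   0.9  -0.54]
tool dx,dy 1.3 -0.5
```

View pics/s8z.png

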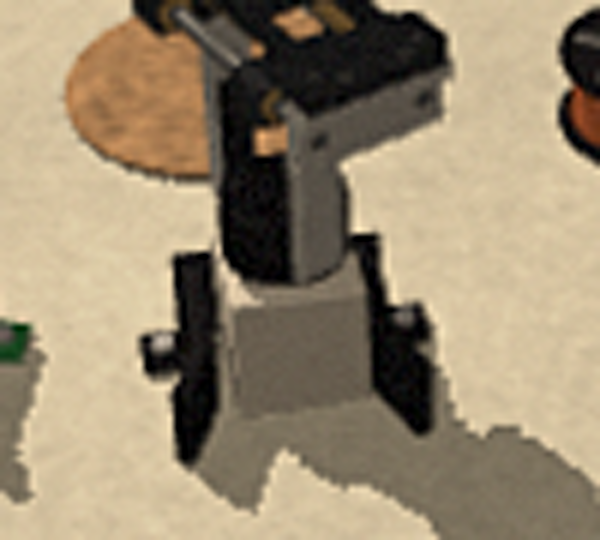

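drive_tool(motion=[[0, 0, -0.4, -9, 1], [0, 0, -0.4, -9, 1], [0, 0, -0.4, -9, 1], [0, 0, -0.4, -9, 1], [0, 0, -0.4, -9, 1], [0, 0, -0.4, -9, 1], [0, 0, -0.4, -9, 1], [0, 0, -0.4, -9, 1]])

```text
time: 14.6
ee_pos: [532.4, 85.5, 87.8]
orientation: [3.14, -0.001, -0.073]
wrist_force: [2.3, -10.9, 10.9]
width: 0.589
```

```bash
python3 d.py 532 83; python3 - <<'E'
from h import *
im=snap('side','s9'); cv2.imwrite('pics/s9z.png',cv2.resize(im[170:260,250:350],None,fx=6,fy=6,interpolation=cv2.INTER_CUBIC))
E
```

```text
t 14.6 [532.4  85.5  87.8] [ 3.14e+00 -1.00e-03 -7.30e-02] j [-0.53  0.45  0.39  1.95 -0.24  0.78 -0.08] w 55.3 F [  2.3 -10.9  10.9] M [-2.51  0.   -0.49]
tool dx,dy -0.2 2.6
```

View pics/s9z.png

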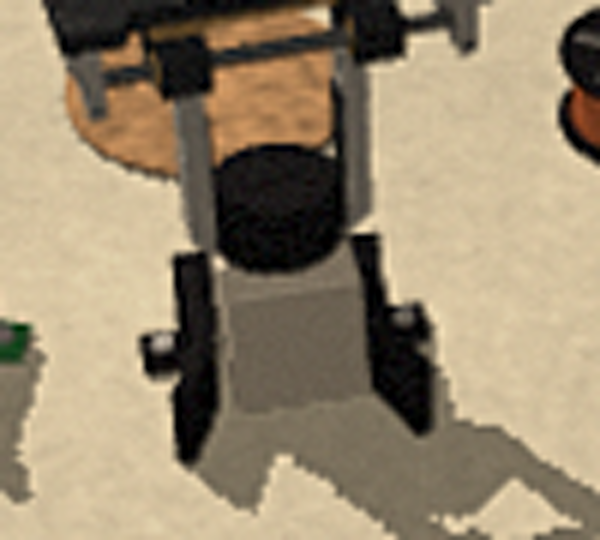

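drive_tool(motion=[[0, 0, -0.4, -9, 1], [0, 0, -0.4, -9, 1], [0, 0, -0.2, -9, 1], [0, 0, 0, -9, 1], [0, 0, 0, -9, 1], [0, 0, 0, -9, 1], [0, 0, 0, -9, 1], [0, 0, 0, -9, 1]])

```text
time: 15.65
ee_pos: [532.1, 85.4, 88.8]
orientation: [3.141, 0.001, 1.184]
wrist_force: [-0.1, -8.3, 8.5]
width: 0.585
```

drive_tool(motion=[[0, 0, 0, -9, 1], [0, 0, 0, -9, 1], [0, 0, 0, -9, 1], [0, 0, 0, -9, 1], [0, 0, 0, -5, 1], [0, 0, 0, 0, 1], [0, 0, -1, 0, 1], [0, 0, -1, 0, 1]])

```text
time: 16.65
ee_pos: [531.7, 85.7, 90.2]
orientation: [-3.141, 0.001, 1.894]
wrist_force: [0.3, -7.2, 0.4]
width: 0.593
```

```bash
python3 d.py 532 83; python3 - <<'E'
from h import *
im=snap('side','s10'); cv2.imwrite('pics/s10z.png',cv2.resize(im[170:260,250:350],None,fx=6,fy=6,interpolation=cv2.INTER_CUBIC))
E
```

```text
t 16.65 [531.7  85.7  90.2] [-3.141e+00  1.000e-03  1.894e+00] j [-0.16  0.43 -0.07  1.93  0.04  0.78  1.64] w 55.7 F [ 0.3 -7.2  0.4] M [-1.91 -0.22 -0.31]
tool dx,dy -2.7 -0.6
```

View pics/s10z.png

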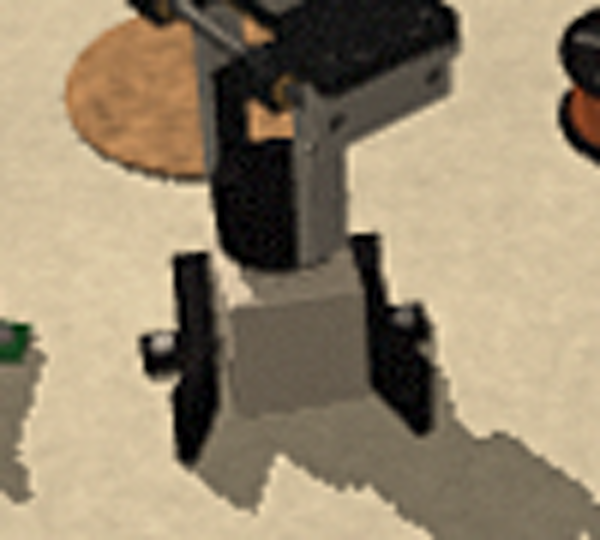

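drive_tool(motion=[[-0.6, -0.2, 0, 0, 1], [-0.4, -0.1, -1, 0, 1], [0, 0, -1, 0, 1], [0, 0, -1, 0, 1], [0, 0, -1, 0, 1], [0, 0, -1, 0, 1], [0, 0, -1, 0, 1], [0, 0, 0, 0, 1]])

```text
time: 17.7
ee_pos: [531.8, 86.4, 96.4]
orientation: [3.141, 0.0, 1.897]
wrist_force: [-0.1, -0.8, -0.1]
width: 0.589
```

```bash
python3 d.py 532 83; python3 - <<'E'
from h import *
im=snap('side','s11'); cv2.imwrite('pics/s11z.png',cv2.resize(im[170:260,250:350],None,fx=6,fy=6,interpolation=cv2.INTER_CUBIC))
E
```

```text
t 17.7 [531.8  86.4  96.4] [3.141 0.    1.897] j [-0.16  0.42 -0.07  1.93  0.04  0.8   1.65] w 55.3 F [-0.1 -0.8 -0.1] M [-0.31  0.05 -0.05]
tool dx,dy -3.3 -0.9
```

View pics/s11z.png

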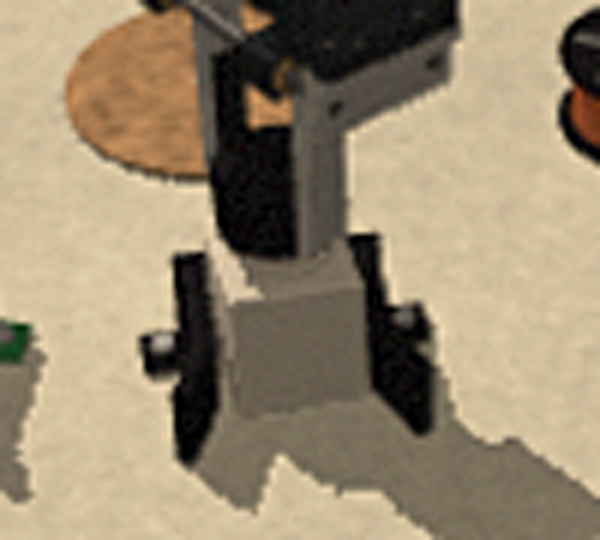

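The cap has come free: the jar stayed put and the forces are near zero. I'll lift it clear of the neck.

drive_tool(motion=[[0, 0, -3, 0, 1], [0, 0, -4, 0, 1], [0, 0, -5, 0, 1], [0, 0, -6, 0, 1], [0, 0, -8, 0, 1], [0, 0, -8, 0, 1], [0, 0, -6, 0, 1], [0, 0, 0, 0, 1]])

```text
time: 18.75
ee_pos: [532.0, 86.4, 136.8]
orientation: [3.141, 0.0, 1.897]
wrist_force: [0.0, 0.2, 0.3]
width: 0.59
```

```bash
python3 d.py 562 300; python3 - <<'E'
from h import *
im=snap('side','s12'); cv2.imwrite('pics/s12z.png',cv2.resize(im[150:260,240:350],None,fx=5,fy=5,interpolation=cv2.INTER_CUBIC))
E
```

```text
t 18.75 [532.   86.4 136.8] [3.141 0.    1.897] j [-0.16  0.36 -0.07  1.9   0.03  0.88  1.65] w 55.5 F [0.  0.2 0.3] M [0.02 0.01 0.05]
tool dx,dy 192.7 96.9
```

View pics/s12z.png

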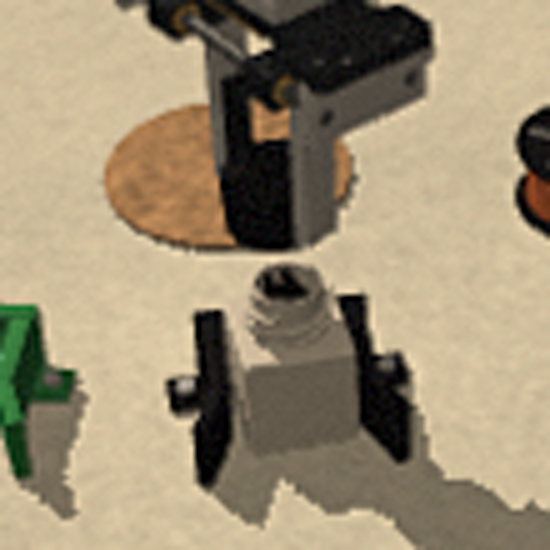

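drive_tool(motion=[[12, 6, 0, 0, 1], [24, 12, 0, 0, 1], [28, 14, 0, 0, 1], [30, 15, 0, 0, 1], [30, 15, 0, 0, 1], [30, 15, 0, 0, 1], [24, 12, 0, 0, 1], [12, 6, 0, 0, 1]])

```text
time: 19.8
ee_pos: [560.2, 299.0, 135.8]
orientation: [-3.141, -0.0, 1.899]
wrist_force: [0.0, -0.1, -0.8]
width: 0.59
```

drive_tool(motion=[[3, 2, 5, 0, 1], [0, 0, 15, 0, 1], [0, 0, 20, 0, 1], [0, 0, 20, 0, 1], [0, 0, 20, 0, 1], [0, 0, 15, 0, 1], [0, 0, 8, 0, 1], [0, 0, 0, 0, 1]])

```text
time: 20.8
ee_pos: [561.7, 300.2, 32.9]
orientation: [-3.141, 0.0, 1.897]
wrist_force: [0.5, 0.8, -0.6]
width: 0.589
```

```bash
python3 d.py 562 300; python3 - <<'E'
from h import *
im=snap('side','s13'); cv2.imwrite('pics/s13z.png',cv2.resize(im[120:260,240:380],None,fx=4,fy=4,interpolation=cv2.INTER_CUBIC))
E
```

```text
t 20.8 [561.7 300.2  32.9] [-3.141  0.     1.897] j [-0.46  0.65 -0.11  1.7   0.09  0.79  1.29] w 55.4 F [ 0.5  0.8 -0.6] M [0.07 0.05 0.02]
tool dx,dy -0.3 0.2
```

View pics/s13z.png

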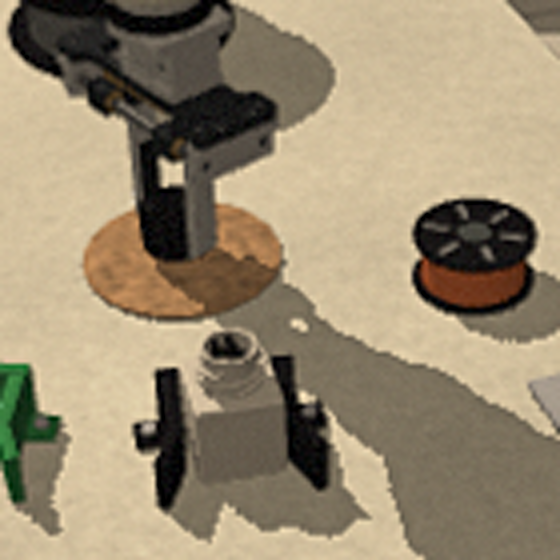

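Now I'll lower the cap in small steps until it touches.

drive_tool(motion=[[0, 0, 3, 0, 1], [0, 0, 3, 0, 1], [0, 0, 2, 0, 1], [0, 0, 1, 0, 1], [0, 0, 1, 0, 1], [0, 0, 0.5, 0, 1], [0, 0, 0, 0, 1], [0, 0, 0, 0, 1]])

```text
time: 21.85
ee_pos: [561.8, 300.2, 22.8]
orientation: [3.142, 0.0, 1.897]
wrist_force: [0.0, 0.2, -0.5]
width: 0.588
```

drive_tool(motion=[[0, 0, 0.4, 0, 1], [0, 0, 0.4, 0, 1], [0, 0, 0, 0, 1], [0, 0, 0, 0, 1], [0, 0, 0, 0, 1], [0, 0, 0, 0, 1], [0, 0, 0, 0, 1], [0, 0, 0, 0, 1]])

```text
time: 22.85
ee_pos: [561.8, 300.3, 22.0]
orientation: [3.142, 0.0, 1.897]
wrist_force: [-0.2, -0.0, -0.1]
width: 0.59
```

drive_tool(motion=[[0, 0, 0.4, 0, 1], [0, 0, 0.4, 0, 1], [0, 0, 0.4, 0, 1], [0, 0, 0.4, 0, 1], [0, 0, 0, 0, 1], [0, 0, 0, 0, 1], [0, 0, 0, 0, 1], [0, 0, 0, 0, 1]])

```text
time: 23.85
ee_pos: [562.3, 300.4, 21.0]
orientation: [3.14, -0.0, 1.897]
wrist_force: [0.6, -1.2, 7.7]
width: 0.589
```

The force stepped up to 7.7 N at z = 21, so the cap is resting on the mat. I'll open the gripper evenly and retreat upward.

drive_tool(motion=[[0, 0, -0.4, 0, 1], [0, 0, 0, 0, -0.3], [0, 0, 0, 0, -0.5], [0, 0, 0, 0, -0.8], [0, 0, 0, 0, -1], [0, 0, 0, 0, -1], [0, 0, 0, 0, -1], [0, 0, -2, 0, -1]])

```text
time: 24.85
ee_pos: [561.7, 300.2, 22.7]
orientation: [-3.141, 0.0, 1.897]
wrist_force: [-0.2, 0.6, -0.0]
width: 1.002
```

drive_tool(motion=[[0, 0, -5, 0, -1], [0, 0, -10, 0, -1], [0, 0, -20, 0, -1], [0, 0, -25, 0, -1], [0, 0, -25, 0, -1], [0, 0, -25, 0, -1], [0, 0, -20, 0, -1], [0, 0, 0, 0, -1]])

```text
time: 25.85
ee_pos: [562.5, 300.6, 154.8]
orientation: [3.139, -0.0, 1.897]
wrist_force: [0.8, 0.2, -0.2]
width: 1.001
```

```bash
python3 d.py; python3 - <<'E'
from h import *
im=snap('side','s14'); cv2.imwrite('pics/s14z.png',cv2.resize(im[120:260,240:380],None,fx=4,fy=4,interpolation=cv2.INTER_CUBIC))
im=snap('top','t14'); cv2.imwrite('pics/t14z.png',im)
E
```

```text
t 25.85 [562.5 300.6 154.8] [ 3.139 -0.     1.897] j [-0.45  0.5  -0.12  1.64  0.07  1.    1.31] w 94.1 F [ 0.8  0.2 -0.2] M [ 0.02  0.02 -0.01]
```

View pics/s14z.png

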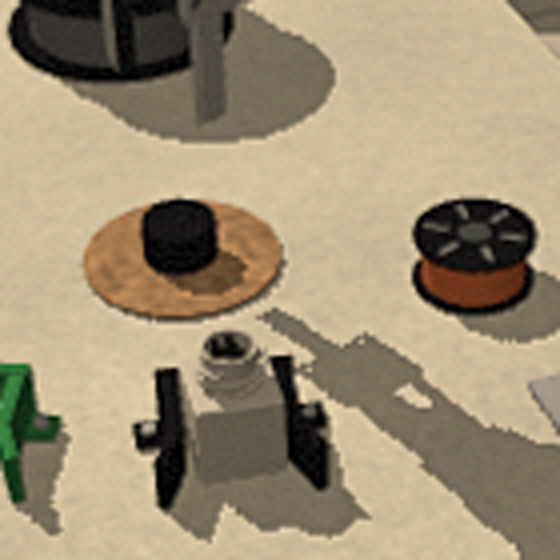

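View pics/t14z.png

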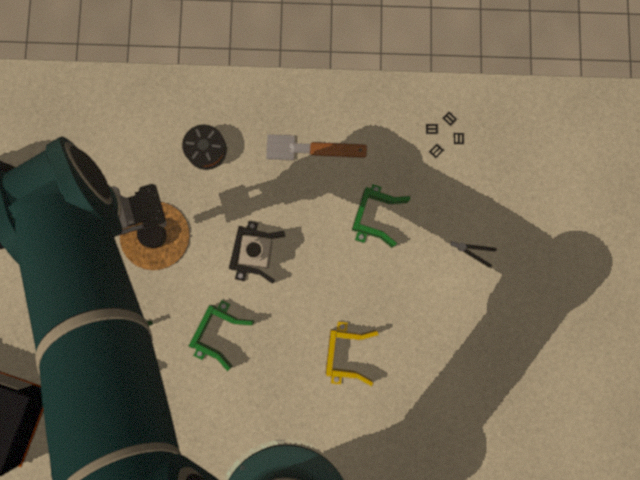

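```bash
python3 - <<'E'
from h import *
im=cv2.imread('pics/t14.png'); cv2.imwrite('pics/t14y.png',cv2.resize(im[210:290,220:300],None,fx=7,fy=7,interpolation=cv2.INTER_CUBIC))
E
```

```text
(no output)
```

View pics/t14y.png

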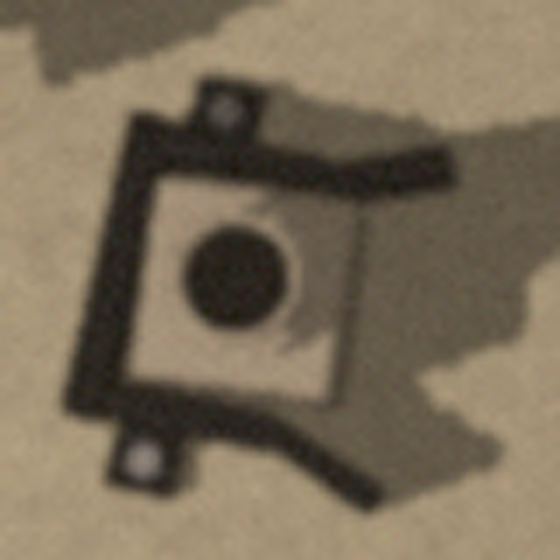

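The jar sits flush against the back wall at zoomed (140,180)–(125,385) and is square in the cradle. I'll run one numeric check and then hand in.

```bash
python3 - <<'E'
from h import *
def z(x,y): return [220+(x+.5)/7-.5,210+(y+.5)/7-.5]
P=onplane('top',[z(157,178),z(127,383),z(333,402),z(363,195)],62); o=onplane('top',[z(133,115),z(65,410)],40)[:,:2]
c=P.mean(0)[:2]; print('jar corners',P.round(0).tolist(),'c',c.round(1),'neck',onplane('top',[z(236,278)],90).round(1))
d=o[0]-o[1]; n=np.array([-d[1],d[0]])/np.linalg.norm(d); print('outer back',o.round(1),'axis',n,'jar centre to outer back wall',(o.mean(0)-c)@n,'lateral',(c-o.mean(0))@(d/np.linalg.norm(d)))
im=cv2.imread('pics/s14.png'); g=im.max(2); m=(g[165:195,272:300]<45).astype('uint8')
k,l,st,ce=cv2.connectedComponentsWithStats(m); i=1+st[1:,4].argmax(); p=ce[i]+[272,165]; print('cap centre @z21',onplane('side',[p],21).round(1))
s=get_state(); print(s['time'],s['ee_pos'].round(1))
a=cv2.imread('pics/top0.png').astype(int);b=cv2.imread('pics/top14.png') 
job.close_job()
E
```

```text
jar corners [[561.0, 105.0, 62.0], [501.0, 111.0, 62.0], [497.0, 51.0, 62.0], [558.0, 44.0, 62.0]] c [529.4  78. ] neck [[530.2  78.1  90. ]]
outer back [[582.6 115.4]
 [493.8 132. ]] axis [0.1830714  0.98309962] jar centre to outer back wall 46.59388018527985 lateral -0.3157913304954647
cap centre @z21 [[563.1 300.   21. ]]
25.95 [561.6 300.1 152.5]
the job is handed in; nothing more can be done[ WARN:0@1.115] global loadsave.cpp:275 findDecoder imread_('pics/top14.png'): can't open/read file: check file path/integrity
```

I handed the job in at 26 s: the cap is on the mat and the jar is in the cradle, but my last two checks of how far home the jar sits disagree by a few millimetres.

**What I did:** I gripped the cap, turned the jar about 0.26 rad into line and slid it into the cradle until it stopped. The stop showed as about 15 N along the cradle axis with the tool no longer advancing. I then unscrewed the cap with one continuous counter-clockwise turn of about 4 rad, rather than repeated twists. The cap lifted off with near-zero force, and I set it on the mat, let go and backed off upward.

**What the last checks showed:**
- **Cap:** It is upright at about (563, 300), which is 1–2 mm from the mat's measured centre. The gripper is open and about 130 mm above it.
- **Jar, by eye:** It is upright and square in the cradle, and looks flush with the back wall in the top view.
- **Jar, by measurement:** The centre came out 46.6 mm from the outer face of the back wall, where I expected about 42 mm with my estimated 12 mm wall. The gripper had stopped at y = 86 when the jar was pushed home, while the neck now measures y = 78. Pixel and calibration error could explain this, or the jar may have slipped back a few millimetres. I handed in without resolving it; the limit is 10 mm.
- **Scraper, cutters and spool:** They look where they started in the top view. I did not measure them, and a late image load, which I never used for a comparison, failed on a wrong file name.

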